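Dock the pipette-tip box down the rail lane

ROBOT

A 6-joint arm with a two-finger parallel gripper is mounted at the origin on the work surface. World frame = base frame: x ahead of the robot, y to its left, z up, the work surface at z = 0. Lengths are in m, angles in degrees, forces in N, time in s.
With the tool pointing down it reaches from about 0.3 to 0.75 m from the base axis. Payload 8.5 kg.
Tool frame: the origin (TCP) lies at the very end of the fingers, on their centre line; the grasp point (between the pads) lies env.pinch_z behind it (env.pinch_z is the distance from the TCP to the grasp point, in m); z points along the fingers, y is the line along which they close (so a half turn about z gives the same grasp; the last joint's range is limited). The gripper opens to 85 mm and grips with 20 to 120 N. Pads are 22 mm wide; open, the fingers measure 114 mm over their backs; the gripper's body (76 mm by 85 mm) begins 54 mm behind the grasp point. The pads swing forward as they close: fully open they stand 13 mm farther back than shut.
Start: joints at [-75.705, 21.807, 74.336, -0, 83.858, -12.336], TCP at [0.247, -0.492, 0.231] pointing down, gripper open.
Joint ranges: [-178.18, 178.18], [-50.72, 133.34], [12.68, 142.11], [-81.47, 261.47], [9.98, 163.14], [-165.26, 165.26]. Speed limits (degrees/s): [136.94, 136.94, 180, 180, 180, 180].

INTERFACE

Orientations are given as a 3x3 rotation matrix whose columns are the frame's x, y, z axes.
In Python, from rig import telemetry, get_image, env gives the robot as it stands. The module is installed in compiled form; this text tells all that it offers.
- The arm moves only by the tool apply_moves, never from a script. Its argument "series" is a list of rows, each a list of 7 numbers: the shift along the tool's x, y, z in mm, then the turn, a rotation vector about the tool's x, y, z in degrees, then the opening, from 0 (shut) to 1 (fully open). A call has 1 to 12 rows; each row shifts and turns the commanded pose from where the row before left it, along the tool's axes as they then stand; what a row does not reach is not made up. A row lasts 1/8 s, in which the tool goes at most 62.5 mm and 10.7 degrees, less where a joint would pass 70% of its speed; a pose out of reach is approached as far as the arm can. A call with a gripper value outside its range is refused whole. The fingers move at their own pace and stop on an object; "grip_force" is the grip in N (left out, the last holds). Time passes only in rows, so rows that do not move let the fingers close. It gives the time, the measured TCP pose, the force, the opening and the grip force at its end, in the units of the state.
- telemetry.observe(): the state, without advancing time (a new reading comes with each control period).
- get_image(name): name is "scene" or "top"; returns a dict with "frame" (384x512x3 uint8, red, green, blue), "z_map" (384x512 float32, m along the optical axis (not along the pixel's ray), 0 where there is no reading), "vertical_fov" (degrees; the focal length in pixels is half the picture's height over the tangent of half this angle, whatever the lens; pixels are square), "cx", "cy" (the principal point, pixels), "eye" and "attitude" of the camera in the world. Camera axes: x right, y up, looking along -z (the intrinsics and any distortion apply to the point x, -y, -z); pixel columns grow to the right and rows downward; lengths in m; the calibration is good to about 2 mm. A picture is of the moment at which its call begins.
- env.close_job(): hands the job in; it is judged then, once.
The state is a dict: "time_s": time; "q": joint angles; "qvel": joint speeds; "joint_efforts": joint torques, N m; "position": TCP position; "tool_rot": TCP orientation; "ft_force": force on the tool from outside, world axes, zero at the start; "wrist_torque": the same for the moment, N m; "grip_width": finger opening in m; "gripper_force": force on a finger pad.
Only numpy, scipy, OpenCV 4.12 (cv2) and the standard library are available. Lean on these libraries where they do the work, as an engineer would, in place of code of your own. Each camera call takes 0.05 s, during which the arm holds its last target. There are 200 camera calls.

TASK

Push the blue pipette-tip box along the bench, in at the open end of the docking lane and between its two guide rails, until its leading end is squarely up against the black end stop. The rails carry delicate sensor strips, so neither the box nor the robot may touch either rail: line the box up with the lane before it goes in. Only push the box, keeping it flat on the bench (do not lift, carry or tip it), leave the other bench things where they are, and finish with the hand clear.

Things in the scene. Friction and masses are not known exactly. Their poses are not given: they have to be found in the camera images.
- tip_box: Blue pipette-tip box, white band and top, 112 mm long (own x), 72 mm wide (own y), 50 mm tall, about 0.25 kg, loose on the bench. Origin at the centre of its underside. Starts outside the lane's open end, up to 25 mm off its centre line and turned up to 0.2 rad from it, own +x end leading. Slides with friction (about 1 to 4 N to push) and stops when the push stops.
- lane: Docking lane, fixed. Origin on the bench, mid-lane, half-way along the rails; x axis runs level down the lane from the open end (x = -100 mm) to the black end stop (face at x = +100 mm, 30 mm tall, 116 mm wide), z up. The box is home with its origin at x = +44 mm, y = 0. Behind the stop a white housing, 55 mm tall, 150 mm wide, x = 113 to 203 mm. The lane floor is the bench itself, no step.
- rail_a: Guide rail on the lane's +y side, aluminium with an orange strip on top, fixed. Origin at the middle of its underside; 200 mm long (along the lane), 12 mm thick, 21 mm tall. Its inner face is 46 mm from the lane's centre line, so the lane is 92 mm wide.
- rail_b: The same rail on the lane's -y side, its inner face 46 mm from the centre line.
- jar: Small white-capped specimen jar, 48 mm across, 60 mm tall, beside the +y rail; origin at the centre of its underside. Leave alone.
- green_box: Green box, 85 by 55 by 35 mm tall, beside the -y rail; origin at the centre of its underside. Leave alone.
- dish: Clear petri dish, 60 mm across, 15 mm tall, beside the -y rail near the lane's open end; origin at the centre of its underside. Leave alone.
- tweezers: Steel tweezers lying flat, 120 mm long (own x), 12 mm wide, 8 mm tall; origin at the middle. Leave alone.
- flask: Conical glass flask with red foot band, 80 mm across, 124 mm tall, to one side of the lane, clear of it; origin at the centre of its underside. Leave alone.
- beaker: Green glass beaker, 68 mm across, 85 mm tall, to one side of the lane, clear of it; origin at the centre of its underside. Leave alone.
- bottle: Amber bottle with blue cap, 64 mm across, 140 mm tall, to one side of the lane, clear of it; origin at the centre of its underside. Leave alone.

How it is judged (in metres and radians):
On the way:
1. the box is entering the open end of the lane, lined up between the rails (y of tip_box in the frame of lane between -0.0105 and 0.0105 m and angle between the x axis of tip_box and the x axis of lane, either way round below 0.12 rad and x of tip_box in the frame of lane between -0.145 and 0 m), for 0.05 s.
At the end, for the whole second after the job is handed in: The box rests flat between the rails, its leading end within 6 mm of the end stop, its centre within 10.5 mm of the lane's centre line and its length within 0.12 rad of the lane (y of tip_box in the frame of lane between -0.0105 and 0.0105 m and angle between the x axis of tip_box and the x axis of lane, either way round below 0.12 rad and x of tip_box in the frame of lane above 0.038 m and height (world z) of tip_box below 0.004 m and angle between tip_box's own z axis and vertical below 0.05 rad and linear speed of tip_box below 0.01 m/s); the robot touches nothing.
It fails at once if the box touches a guide rail (contact force between tip_box and rail_a above 0.2 N or contact force between tip_box and rail_b above 0.2 N).
It fails at once if the robot touches a guide rail (contact force between any of the fingers, the arm and rail_a above 0.5 N or contact force between any of the fingers, the arm and rail_b above 0.5 N).
It fails at once if the box is lifted, carried or tipped (height (world z) of tip_box above 0.008 m or angle between tip_box's own z axis and vertical above 0.15 rad).
It fails at once if another thing on the bench is moved more than 20 mm (distance of any of jar, green_box, dish, tweezers, flask, beaker, bottle from where it was at the start of the episode above 0.02 m).
It also fails if it takes over 72 s, if anything falls off the work surface, if the arm or the gripper's body presses on something with over 40 N, if the wrist force passes 120 N, or if a joint passes its speed limit or range.

## Working session

There is one attempt and no reset: what is moved stays moved. The work goes in short steps, Python scripts to look and compute and a tool call to move; the robot and the scene stay as the last step left them, time stands still between calls to the robot, and variables do not carry over. Pictures are saved under pics/ and viewed, at most 10 in all, crops included, and the job is handed in when it is done.

Besides the shell and the picture viewer there is one more tool, called after ">>>" in YAML: its name, and indented under it one key for each argument. apply_moves: Moves the arm, as the interface text tells. Its arguments: {"type":"object","properties":{"series":{"type":"array"},"grip_force":{"type":"number"}},"required":["series"]}

```bash
mkdir -p pics; cat > h.py <<'E'
import numpy as np,cv2
from rig import telemetry,get_image,env
def cloud(d):
    h,w=d["z_map"].shape
    f=h/2/np.tan(np.radians(d["vertical_fov"])/2)
    u,v=np.meshgrid(np.arange(w),np.arange(h))
    z=d["z_map"]
    p=np.stack([(u-d["cx"])/f*z,-(v-d["cy"])/f*z,-z],-1)
    return p@np.array(d["attitude"]).T+np.array(d["eye"])
E
python3 - <<'E'
from h import *
for n in("top","scene"):
    d=get_image(n); cv2.imwrite(f"pics/{n}0.png",d["frame"][...,::-1])
    print(n,{k:d[k] for k in d if k not in("frame","z_map")},(d["z_map"]>0).mean())
s=telemetry.observe();print(s,env.pinch_z)
E
```

```text
top {'vertical_fov': 48.35090743749917, 'cx': 254.59121559770477, 'cy': 179.78406186527044, 'eye': array([ 0.44219162, -0.00257045,  1.10840282]), 'attitude': array([[ 0.0076589 ,  0.99250526, -0.12196164],
       [-0.99972314,  0.00488624, -0.02301673],
       [-0.02224829,  0.12210416,  0.9922679 ]])} 0.9960174560546875
scene {'vertical_fov': 54.20960831583524, 'cx': 255.09891989676066, 'cy': 195.94608770090494, 'eye': array([1.26977281, 0.08530142, 0.93377847]), 'attitude': array([[-0.09867408, -0.78198534,  0.61543672],
       [ 0.99510944, -0.07471636,  0.06461169],
       [-0.0045422 ,  0.61880239,  0.78553356]])} 0.9957936604817709
{'time_s': 0.1, 'q': array([-7.57045547e+01,  2.18361608e+01,  7.43777462e+01, -1.03120071e-03,
        8.38584042e+01, -1.23365311e+01]), 'qvel': array([-0.01430942, -0.10826922, -0.08855004, -0.06347463,  0.01543161,
        0.0855658 ]), 'joint_efforts': array([ 5.24075222e-03, -4.49222946e+01, -2.31654328e+01, -9.54978168e-05,
        3.69128800e-03,  1.90806867e-05]), 'position': array([ 0.24646455, -0.49140005,  0.23079829]), 'tool_rot': array([[ 8.93903379e-01,  4.48259568e-01, -3.28972501e-04],
       [ 4.48259618e-01, -8.93902584e-01,  1.21856887e-03],
       [ 2.52165785e-04, -1.23674792e-03, -9.99999203e-01]]), 'ft_force': array([-1.23922845,  1.24066991,  0.15743553]), 'wrist_torque': array([ 0.02190548, -0.03641947, -0.02624876]), 'gripper_force': 0.0, 'grip_width': 0.08560688439383882} 0.0187
```

View pics/top0.png

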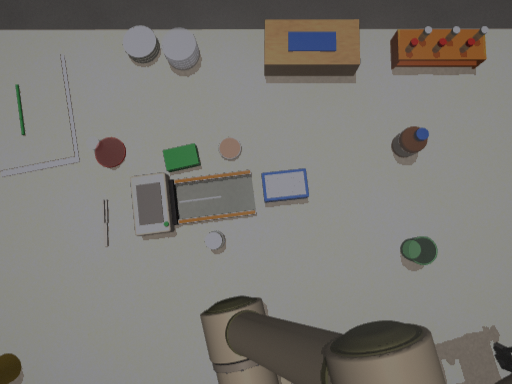

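View pics/scene0.png

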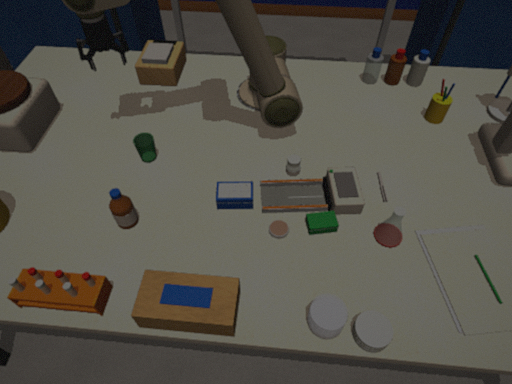

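The top view shows the blue box at about (285,185). The lane's orange strips run from about (255,195) to the stop at (175,200), so the lane x is roughly world +y. The scene view agrees, and the arm is clear of the area. Next I measure the box and rails.

```bash
cat >> h.py <<'E'
def measure(n,verbose=True):
    d=get_image(n);P=cloud(d);hsv=cv2.cvtColor(d["frame"],cv2.COLOR_RGB2HSV);H,S,V=cv2.split(hsv)
    f=192/np.tan(np.radians(d["vertical_fov"])/2)
    def ray(uv,z):
        uv=np.asarray(uv,float).reshape(-1,2)
        c=np.stack([(uv[:,0]-d["cx"])/f,-(uv[:,1]-d["cy"])/f,-np.ones(len(uv))],-1)@np.array(d["attitude"]).T
        e=np.array(d["eye"]);return e+c*((z-e[2])/c[:,2])[:,None]
    near=(abs(P[...,0]-.45)<.25)&(P[...,1]>-.35)&(P[...,1]<.30)
    out={}
    # orange strips
    m=((H>5)&(H<22)&(S>110)&(V>90)&near&(P[...,2]<.04)).astype(np.uint8)
    m=cv2.morphologyEx(m,cv2.MORPH_CLOSE,np.ones((5,5)))
    k,lab,st,_=cv2.connectedComponentsWithStats(m)
    for i in range(1,k):
        if st[i,4]<60: continue
        ys,xs=np.nonzero(lab==i);W=ray(np.c_[xs,ys],.021)
        r=cv2.minAreaRect((W[:,:2]*1000).astype(np.float32))
        vx=cv2.fitLine((W[:,:2]*1000).astype(np.float32),cv2.DIST_L2,0,.01,.01).ravel()
        out.setdefault("strip",[]).append((np.round(r[0],1),np.round(r[1],1),round(float(np.degrees(np.arctan(-vx[0]/vx[1]))),2),round(float(np.median(P[...,2][lab==i])),4)))
    # box top: top-plane depth points
    b=((H>100)&(H<130)&(S>90)&near&(P[...,2]<.07)).astype(np.uint8)
    k,lab,st,cc=cv2.connectedComponentsWithStats(cv2.morphologyEx(b,cv2.MORPH_CLOSE,np.ones((3,3))))
    i=1+np.argmax(st[1:,4]);x,y,w,h,_=st[i]
    t=np.zeros_like(b);t[y-3:y+h+3,x-3:x+w+3]=1
    t=(t>0)&(P[...,2]>.042)&(P[...,2]<.06)
    ys,xs=np.nonzero(t);W=ray(np.c_[xs,ys],.05)[:,:2]*1000
    r=cv2.minAreaRect(W.astype(np.float32));C=W-W.mean(0);ev,E=np.linalg.eigh(C.T@C);a=E[:,1]
    out["box"]=(np.round(W.mean(0),1),np.round(r[0],1),np.round(r[1],1),"minrect ang",round(r[2],2),"pca",round(float(np.degrees(np.arctan(-a[0]/a[1]))),2),"z",round(float(np.median(P[...,2][t])),4),len(W))
    return out,d,P,ray
E
python3 - <<'E'
from h import *
for n in("top","scene"):
    o,d,P,ray=measure(n)
    print(n,o)
    # local bench height and tall things near the path
    m=(abs(P[...,0]-.45)<.22)&(abs(P[...,1]+.1)<.35)&(P[...,2]>.008)
    q=P[(abs(P[...,0]-.45)<.2)&(abs(P[...,1])<.25)&(P[...,2]<.008)];print("bench z",np.percentile(q[:,2],[5,50,95]))
    k,lab,st,_=cv2.connectedComponentsWithStats(m.astype(np.uint8))
    for i in range(1,k):
        if st[i,4]>40:
            p=P[lab==i];print(p.min(0).round(3),p.max(0).round(3),st[i,4])
E
```

```text
top {'strip': [(array([584. , 132.3]), array([  6.8, 192.3]), 7.76, 0.0206), (array([480.9, 118.7]), array([  6.6, 192.6]), 7.83, 0.0206)], 'box': (array([561.6, -52.9]), array([561.6, -52.9]), array([ 72.4, 111.4]), 'minrect ang', 6.66, 'pca', 6.61, 'z', 0.0497, 1294)}
bench z [-0.00395928 -0.00050319  0.00294264]
[ 0.442 -0.394  0.008] [ 0.67  -0.003  1.108] 551
[ 0.442 -0.003  0.008] [0.668 0.25  1.108] 744
[0.632 0.061 0.008] [0.67  0.117 0.02 ] 272
[ 0.441 -0.003  0.008] [0.604 0.25  1.108] 1540
[ 0.442 -0.111  0.009] [0.603 0.006 1.108] 1347
[ 0.4   -0.003  0.01 ] [0.445 0.142 1.108] 312
[ 0.371 -0.409  0.008] [ 0.442 -0.003  1.108] 677
[ 0.23  -0.186  0.095] [0.442 0.137 1.108] 12871
[ 0.23  -0.45   0.244] [ 0.24  -0.43   0.303] 118
[ 0.247 -0.336  0.494] [ 0.257 -0.304  0.534] 106
scene {'strip': [(array([479.8, 120.2]), array([  8. , 195.9]), 7.74, 0.0219), (array([582.1, 134.6]), array([  9. , 194.7]), 7.76, 0.0223)], 'box': (array([563. , -51.9]), array([563.4, -51.2]), array([ 78.1, 112. ]), 'minrect ang', 5.46, 'pca', 4.67, 'z', 0.0517, 739)}
bench z [-0.00149021  0.00158256  0.00478546]
[ 0.249 -0.45   0.428] [ 0.307 -0.355  0.482] 285
[ 0.23  -0.117  0.061] [0.312 0.139 0.498] 4302
[ 0.23  -0.449  0.248] [ 0.245 -0.435  0.311] 56
[ 0.286 -0.406  0.008] [ 0.437 -0.339  0.09 ] 517
[0.401 0.099 0.008] [0.447 0.146 0.068] 263
[0.44  0.023 0.008] [0.669 0.25  0.063] 1696
[ 0.519 -0.111  0.008] [0.602 0.007 0.058] 990
[ 0.645 -0.376  0.008] [ 0.67  -0.329  0.144] 139
[0.628 0.061 0.009] [0.67  0.118 0.021] 191
```

Both views agree and the sizes match: rails 104 mm apart between centres, box top 111x72 mm at z = 50 mm. In the lane frame the box is at x ≈ -181 mm, y ≈ -5 mm, turned about -1°. I'll half-close the fingers to get a two-point pusher and move behind the box.

>>> apply_moves:
  series:
    - [37,-13,0,0,0,0,0.35]
    - [37,-13,0,0,0,0,0.35]
    - [37,-13,0,0,0,0,0.35]
    - [37,-13,0,0,0,0,0.35]
    - [37,-13,0,0,0,0,0.35]
    - [37,-13,0,0,0,0,0.35]
    - [37,-13,0,0,0,0,0.35]
    - [37,-13,0,0,0,0,0.35]
    - [37,-13,0,0,0,0,0.35]
    - [37,-13,0,0,0,0,0.35]
    - [37,-13,0,0,0,0,0.35]
    - [37,-13,0,0,0,0,0.35]

```text
time_s: 1.7
position: [0.5742, -0.1521, 0.2311]
tool_rot: [[0.894, 0.448, -0.0], [0.448, -0.894, 0.0], [-0.0, -0.0, -1.0]]
ft_force: [-0.2, -0.6, -0.0]
grip_width: 0.0301
gripper_force: 0.0
```

>>> apply_moves:
  series:
    - [0,0,0,0,0,-9,0.35]
    - [0,0,0,0,0,-9,0.35]
    - [0,0,0,0,0,-9,0.35]
    - [0,0,0,0,0,-9,0.35]
    - [0,0,0,0,0,-9,0.35]
    - [0,0,0,0,0,-9,0.35]
    - [0,0,0,0,0,-9,0.35]
    - [0,0,0,0,0,-8,0.35]
    - [0,0,0,0,0,0,0.35]
    - [0,0,0,0,0,0,0.35]

```text
time_s: 2.95
position: [0.5735, -0.1532, 0.2312]
tool_rot: [[-0.13, 0.991, -0.0], [0.991, 0.13, 0.0], [0.0, -0.0, -1.0]]
ft_force: [-0.1, -0.2, -0.6]
grip_width: 0.0298
gripper_force: 0.0
```

```bash
cat >> h.py <<'E'
L0=np.array([532.0,126.2]);TH=np.radians(7.78);LX=np.array([-np.sin(TH),np.cos(TH)]);LY=np.array([-np.cos(TH),-np.sin(TH)])
def lane(p): p=np.asarray(p)-L0;return np.round([p@LX,p@LY],1)
def tool():
    s=telemetry.observe();R=s["tool_rot"];p=s["position"]*1000
    print("t",round(s["time_s"],2),"tool",p.round(1),"lane",lane(p[:2]),"yaw rel lane",round(float(np.degrees(np.arctan2(R[:2,0]@LY,R[:2,0]@LX))),2),"F",s["ft_force"].round(1),"w",round(s["grip_width"],4),"zaxis",R[:,2].round(3))
E
python3 - <<'E'
from h import *
tool()
for n in("top","scene"):
    o,*_=measure(n);print(n,o["box"],lane(o["box"][0]))
E
```

```text
t 2.95 tool [ 573.5 -153.2  231.2] lane [-282.4   -3.3] yaw rel lane -0.3 F [-0.1 -0.2 -0.6] w 0.0298 zaxis [-0.  0. -1.]
top (array([563.3, -45.5]), array([561.5, -52.5]), array([ 72.4, 111.1]), 'minrect ang', 6.66, 'pca', 22.06, 'z', 0.0499, 1110) [-174.4   -7.8]
scene (array([562.8, -51.6]), array([563.4, -51.2]), array([ 78.1, 112. ]), 'minrect ang', 5.46, 'pca', 3.92, 'z', 0.0517, 739) [-180.3   -6.4]
```

>>> apply_moves:
  series:
    - [0,1,40,0,0,0.3,0.35]
    - [0,1,50,0,0,0,0.35]
    - [0,0,50,0,0,0,0.35]
    - [0,0,40,0,0,0,0.35]
    - [0,0,25,0,0,0,0.35]
    - [0,0,12,0,0,0,0.35]
    - [0,0,2,0,0,0,0.35]
    - [5,0,0,0,0,0,0.35]
    - [5,0,0,0,0,0,0.35]
    - [5,0,0,0,0,0,0.35]
    - [0,0,0,0,0,0,0.35]
    - [0,0,0,0,0,0,0.35]

```text
time_s: 4.55
position: [0.5736, -0.1381, 0.0125]
tool_rot: [[-0.128, 0.992, 0.0], [0.992, 0.128, -0.0], [-0.0, 0.0, -1.0]]
ft_force: [-0.0, 0.3, 0.8]
grip_width: 0.0296
gripper_force: 0.0
```

>>> apply_moves:
  series:
    - [4,0,0,0,0,0,0.35]
    - [4,0,0,0,0,0,0.35]
    - [4,0,0,0,0,0,0.35]
    - [4,0,0,0,0,0,0.35]
    - [4,0,0,0,0,0,0.35]
    - [4,0,0,0,0,0,0.35]
    - [4,0,0,0,0,0,0.35]
    - [4,0,0,0,0,0,0.35]
    - [3,0,0,0,0,0,0.35]
    - [0,0,0,0,0,0,0.35]
    - [0,0,0,0,0,0,0.35]

```text
time_s: 5.92
position: [0.5691, -0.1032, 0.0123]
tool_rot: [[-0.128, 0.992, -0.0], [0.992, 0.128, 0.0], [0.0, -0.0, -1.0]]
ft_force: [-0.1, 0.1, 1.1]
grip_width: 0.0302
gripper_force: 0.0
```

```bash
python3 - <<'E'
from h import *
tool()
for n in("top","scene"):
    o,d,*_=measure(n);print(n,o["box"],lane(o["box"][0]),lane(o["box"][1]))
    if n=="scene": a=d["frame"][120:270,160:400]
    else: b=d["frame"][120:270,130:370]
cv2.imwrite("pics/c1.png",cv2.resize(np.vstack([b,a]),None,fx=2,fy=2)[...,::-1])
E
```

```text
t 5.92 tool [ 569.1 -103.2   12.3] lane [-232.3   -5.7] yaw rel lane -0.45 F [-0.1  0.1  1.1] w 0.0302 zaxis [-0.  0. -1.]
top (array([559.8,  -4.5]), array([555.8, -13.2]), array([71.7, 65.9]), 'minrect ang', 7.46, 'pca', 68.99, 'z', 0.0498, 540) [-133.3   -9.9] [-141.3   -4.7]
scene (array([559.9, -34.1]), array([559.7, -34.3]), array([ 79.1, 111. ]), 'minrect ang', 7.95, 'pca', 9.31, 'z', 0.0517, 726) [-162.6   -5.9] [-162.8   -5.7]
```

View pics/c1.png

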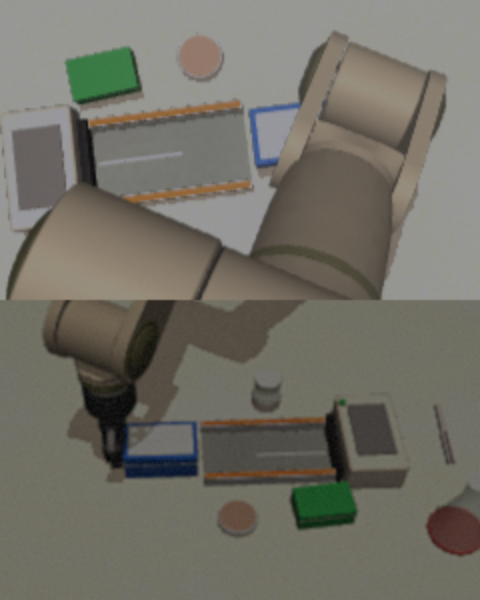

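The crop shows the hand flush behind the box, with the box now square to the lane and its front just short of the rail ends. It sits about 4.5 mm to the -y side. I'll push on slowly with a slight sideways drift to centre it.

>>> apply_moves:
  series:
    - [2,-0.4,0,0,0,-0.4,0.35]
    - [2,-0.4,0,0,0,0,0.35]
    - [2,-0.4,0,0,0,0,0.35]
    - [2,-0.4,0,0,0,0,0.35]
    - [2,-0.4,0,0,0,0,0.35]
    - [2,-0.4,0,0,0,0,0.35]
    - [2,-0.4,0,0,0,0,0.35]
    - [2,-0.4,0,0,0,0,0.35]
    - [2,-0.4,0,0,0,0,0.35]
    - [2,-0.4,0,0,0,0,0.35]
    - [2,-0.4,0,0,0,0,0.35]
    - [0,0,0,0,0,0,0.35]

```text
time_s: 7.52
position: [0.5617, -0.0818, 0.0123]
tool_rot: [[-0.135, 0.991, -0.0], [0.991, 0.135, 0.0], [0.0, -0.0, -1.0]]
ft_force: [0.4, 0.2, 0.1]
grip_width: 0.0299
gripper_force: 0.0
```

```bash
cat > chk.py <<'E'
import sys
from h import *
tool();fr=[]
for n in("top","scene"):
    o,d,*_=measure(n);print(n,o["box"],lane(o["box"][0]),lane(o["box"][1]))
    fr.append(d["frame"][150:230,150:330] if n=="top" else d["frame"][160:230,200:380])
if len(sys.argv)>1: cv2.imwrite(sys.argv[1],cv2.resize(np.vstack(fr),None,fx=3.5,fy=3.5,interpolation=cv2.INTER_CUBIC)[...,::-1])
E
python3 chk.py pics/c2.png
```

```text
t 7.53 tool [561.7 -81.8  12.3] lane [-210.1   -1.2] yaw rel lane -0.04 F [0.4 0.2 0.1] w 0.0299 zaxis [-0.  0. -1.]
top (array([551.8,  19.2]), array([547.5,  12. ]), array([72., 57.]), 'minrect ang', 7.66, 'pca', 74.66, 'z', 0.0498, 480) [-108.7   -5.1] [-1.152e+02  1.000e-01]
scene (array([552. , -11.9]), array([552.1, -15.2]), array([ 78.7, 116.3]), 'minrect ang', 5.46, 'pca', 10.72, 'z', 0.0516, 708) [-139.5   -1.1] [-142.8   -0.8]
```

View pics/c2.png

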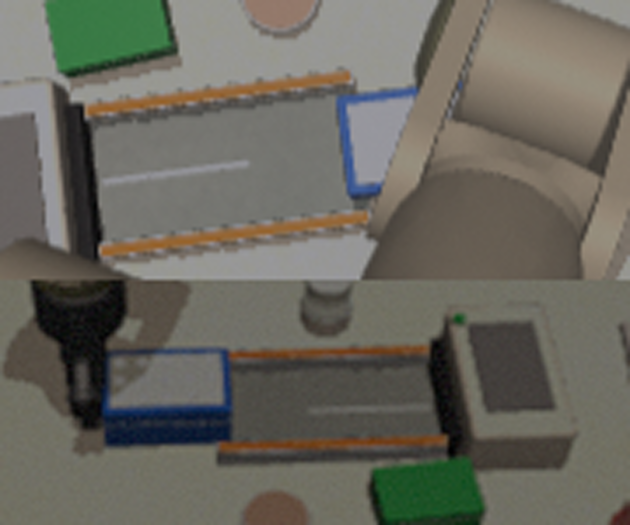

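The box followed: the crop shows it centred at the mouth and square, with similar gaps to both orange strips (y ≈ 0, angle ≈ 0). Pushing straight in.

>>> apply_moves:
  series:
    - [4,0,0,0,0,0,0.35]
    - [4,0,0,0,0,0,0.35]
    - [4,0,0,0,0,0,0.35]
    - [4,0,0,0,0,0,0.35]
    - [4,0,0,0,0,0,0.35]
    - [4,0,0,0,0,0,0.35]
    - [4,0,0,0,0,0,0.35]
    - [4,0,0,0,0,0,0.35]
    - [4,0,0,0,0,0,0.35]
    - [4,0,0,0,0,0,0.35]
    - [4,0,0,0,0,0,0.35]
    - [3,0,0,0,0,0,0.35]

```text
time_s: 9.12
position: [0.5554, -0.0353, 0.0123]
tool_rot: [[-0.135, 0.991, -0.0], [0.991, 0.135, 0.0], [0.0, -0.0, -1.0]]
ft_force: [0.1, -1.7, -0.1]
grip_width: 0.0299
gripper_force: 0.7
```

>>> apply_moves:
  series:
    - [4,0,0,0,0,0,0.35]
    - [4,0,0,0,0,0,0.35]
    - [4,0,0,0,0,0,0.35]
    - [4,0,0,0,0,0,0.35]
    - [4,0,0,0,0,0,0.35]
    - [4,0,0,0,0,0,0.35]
    - [4,0,0,0,0,0,0.35]
    - [4,0,0,0,0,0,0.35]
    - [4,0,0,0,0,0,0.35]
    - [4,0,0,0,0,0,0.35]
    - [2,0,0,0,0,0,0.35]
    - [0,0,0,0,0,0,0.35]

```text
time_s: 10.62
position: [0.5497, 0.0064, 0.0123]
tool_rot: [[-0.135, 0.991, -0.0], [0.991, 0.135, 0.0], [0.0, -0.0, -1.0]]
ft_force: [0.0, 0.1, 0.0]
grip_width: 0.0301
gripper_force: 0.0
```

```bash
python3 chk.py pics/c3.png
```

```text
t 10.62 tool [549.7   6.4  12.3] lane [-121.1   -1.3] yaw rel lane -0.04 F [0.  0.1 0. ] w 0.0301 zaxis [-0.  0. -1.]
top (array([542.8, 118.2]), array([535. , 115.2]), array([72.1, 30. ]), 'minrect ang', 1.15, 'pca', 83.34, 'z', 0.0496, 218) [-9.4 -9.6] [-11.3  -1.5]
scene (array([540.8,  77.4]), array([540.5,  75.1]), array([ 80.6, 111.3]), 'minrect ang', 7.96, 'pca', 14.6, 'z', 0.0517, 692) [-49.5  -2.1] [-51.8  -1.5]
```

View pics/c3.png

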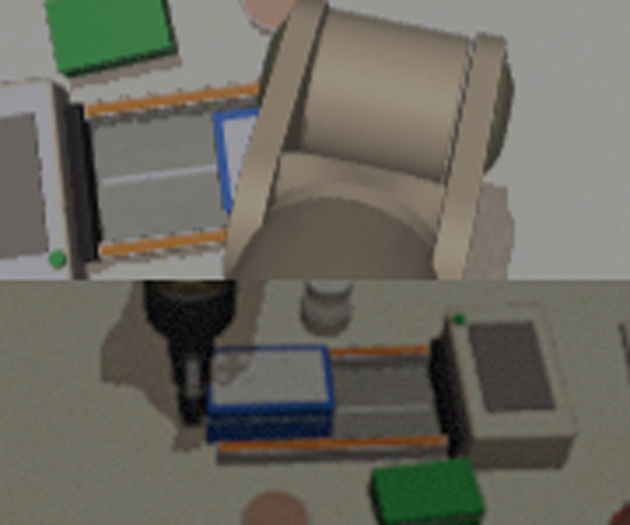

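The box is half-way in at x ≈ -52 mm and square, with matching gaps to both strips. I'll continue, then close slowly on the stop.

>>> apply_moves:
  series:
    - [4,0,0,0,0,0,0.35]
    - [4,0,0,0,0,0,0.35]
    - [4,0,0,0,0,0,0.35]
    - [4,0,0,0,0,0,0.35]
    - [4,0,0,0,0,0,0.35]
    - [4,0,0,0,0,0,0.35]
    - [4,0,0,0,0,0,0.35]
    - [4,0,0,0,0,0,0.35]
    - [4,0,0,0,0,0,0.35]
    - [4,0,0,0,0,0,0.35]
    - [4,0,0,0,0,0,0.35]
    - [4,0,0,0,0,0,0.35]

```text
time_s: 12.22
position: [0.5433, 0.0539, 0.0123]
tool_rot: [[-0.135, 0.991, -0.0], [0.991, 0.135, 0.0], [0.0, -0.0, -1.0]]
ft_force: [-0.4, -1.0, -1.1]
grip_width: 0.03
gripper_force: 0.6
```

>>> apply_moves:
  series:
    - [4,0,0,0,0,0,0.35]
    - [4,0,0,0,0,0,0.35]
    - [4,0,0,0,0,0,0.35]
    - [4,0,0,0,0,0,0.35]
    - [4,0,0,0,0,0,0.35]
    - [4,0,0,0,0,0,0.35]
    - [4,0,0,0,0,0,0.35]
    - [4,0,0,0,0,0,0.35]
    - [4,0,0,0,0,0,0.35]
    - [3,0,0,0,0,0,0.35]
    - [2,0,0,0,0,0,0.35]
    - [0,0,0,0,0,0,0.35]

```text
time_s: 13.72
position: [0.5378, 0.0945, 0.0124]
tool_rot: [[-0.135, 0.991, 0.0], [0.991, 0.135, 0.0], [0.0, 0.0, -1.0]]
ft_force: [-1.0, 1.0, 0.9]
grip_width: 0.03
gripper_force: 0.0
```

```bash
python3 chk.py
```

```text
t 13.72 tool [537.8  94.5  12.4] lane [-32.2  -1.5] yaw rel lane -0.04 F [-1.   1.   0.9] w 0.03 zaxis [ 0.  0. -1.]
top (array([547.8, 217.5]), array([545.6, 218.1]), array([20.1,  5. ]), 'minrect ang', 1.71, 'pca', 89.37, 'z', 0.05, 15) [ 88.3 -28. ] [ 89.2 -25.9]
scene (array([527.6, 168.8]), array([527.4, 169.5]), array([ 81.9, 150.7]), 'minrect ang', 11.87, 'pca', 21.07, 'z', 0.0518, 660) [42.8 -1.4] [43.5 -1.3]
```

Next, small steps until the stop pushes back. The limit is about 10 mm past here.

>>> apply_moves:
  series:
    - [1,0,0,0,0,0,0.35]
    - [1,0,0,0,0,0,0.35]
    - [1,0,0,0,0,0,0.35]
    - [1,0,0,0,0,0,0.35]

```text
time_s: 14.32
position: [0.5374, 0.0982, 0.0124]
tool_rot: [[-0.134, 0.991, 0.0], [0.991, 0.134, -0.0], [-0.0, 0.0, -1.0]]
ft_force: [0.3, -2.0, 0.4]
grip_width: 0.03
gripper_force: 1.0
```

>>> apply_moves:
  series:
    - [1,0,0,0,0,0,0.35]
    - [1,0,0,0,0,0,0.35]

```text
time_s: 14.58
position: [0.5371, 0.1003, 0.0124]
tool_rot: [[-0.135, 0.991, 0.0], [0.991, 0.135, -0.0], [-0.0, 0.0, -1.0]]
ft_force: [1.4, -2.2, 1.0]
grip_width: 0.0299
gripper_force: 1.2
```

```bash
python3 chk.py pics/c4.png
```

```text
t 14.57 tool [537.1 100.3  12.4] lane [-26.4  -1.5] yaw rel lane -0.05 F [ 1.4 -2.2  1. ] w 0.0299 zaxis [ 0. -0. -1.]
top (array([549.3, 224.4]), array([549.3, 224.4]), array([7.6, 2.5]), 'minrect ang', 1.76, 'pca', -87.86, 'z', 0.0494, 8) [ 95.  -30.4] [ 95.  -30.4]
scene (array([526.3, 176.1]), array([524. , 179.4]), array([ 82. , 134.4]), 'minrect ang', 10.61, 'pca', 22.23, 'z', 0.0517, 667) [50.2 -1.1] [53.8  0.7]
```

View pics/c4.png

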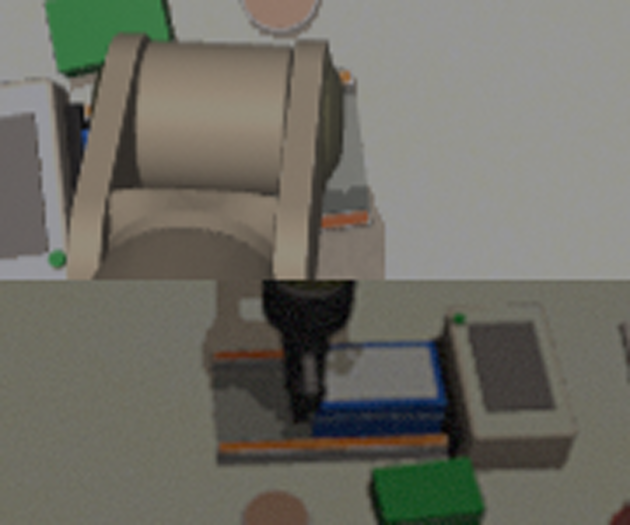

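The crop shows the box nearly at the stop with the hand still flush behind it, and the force is only at sliding level. I'll take a few more steps to feel the stop.

>>> apply_moves:
  series:
    - [1,0,0,0,0,0,0.35]
    - [1,0,0,0,0,0,0.35]

```text
time_s: 14.92
position: [0.5368, 0.1022, 0.0124]
tool_rot: [[-0.135, 0.991, 0.0], [0.991, 0.135, -0.0], [-0.0, 0.0, -1.0]]
ft_force: [-0.3, -2.9, 1.8]
grip_width: 0.0301
gripper_force: 1.3
```

>>> apply_moves:
  series:
    - [1,0,0,0,0,0,0.35]
    - [0.5,0,0,0,0,0,0.35]

```text
time_s: 15.18
position: [0.5369, 0.1026, 0.0124]
tool_rot: [[-0.135, 0.991, 0.0], [0.991, 0.135, -0.002], [-0.002, 0.0, -1.0]]
ft_force: [0.5, -12.0, 1.9]
grip_width: 0.03
gripper_force: 6.0
```

Contact: 12 N and the motion has stalled. Backing straight off, then up and away.

>>> apply_moves:
  series:
    - [-2,0,0,0,0,0,0.35]
    - [-6,0,0,0,0,0,0.35]
    - [-12,0,0,0,0,0,0.35]
    - [-15,0,0,0,0,0,0.35]
    - [-10,0,-10,0,0,0,0.35]
    - [0,0,-30,0,0,0,0.35]
    - [0,0,-40,0,0,0,0.35]
    - [0,0,-50,0,0,0,0.35]
    - [0,0,-40,0,0,0,0.35]

```text
time_s: 16.3
position: [0.5427, 0.0586, 0.1851]
tool_rot: [[-0.134, 0.991, 0.002], [0.991, 0.134, -0.0], [-0.0, 0.002, -1.0]]
ft_force: [1.1, 0.5, -0.7]
grip_width: 0.0296
gripper_force: 0.0
```

>>> apply_moves:
  series:
    - [-40,0,0,0,0,0,0.35]
    - [-40,0,0,0,0,0,0.35]
    - [-40,0,0,0,0,0,0.35]
    - [-40,0,0,0,0,0,0.35]
    - [-40,0,0,0,0,0,0.35]
    - [0,0,0,0,0,0,0.35]
    - [0,0,0,0,0,0,0.35]

```text
time_s: 17.18
position: [0.5692, -0.1389, 0.1827]
tool_rot: [[-0.134, 0.991, 0.0], [0.991, 0.134, 0.0], [0.0, 0.0, -1.0]]
ft_force: [0.7, 0.6, 0.4]
grip_width: 0.0298
gripper_force: 0.0
```

```bash
python3 chk.py pics/c5.png
```

```text
t 17.18 tool [ 569.2 -138.9  182.7] lane [-267.7   -1. ] yaw rel lane -0.07 F [0.7 0.6 0.4] w 0.0298 zaxis [ 0.  0. -1.]
top (array([525.7, 169.4]), array([522.3, 176.2]), array([ 79.2, 128.3]), 'minrect ang', 9.15, 'pca', 9.66, 'z', 0.05, 1307) [43.7  0.4] [50.9  2.8]
scene (array([525.2, 173.8]), array([522.3, 181.2]), array([ 85.8, 139.5]), 'minrect ang', 11.45, 'pca', 15.22, 'z', 0.0516, 768) [48.1  0.3] [55.8  2.2]
```

View pics/c5.png

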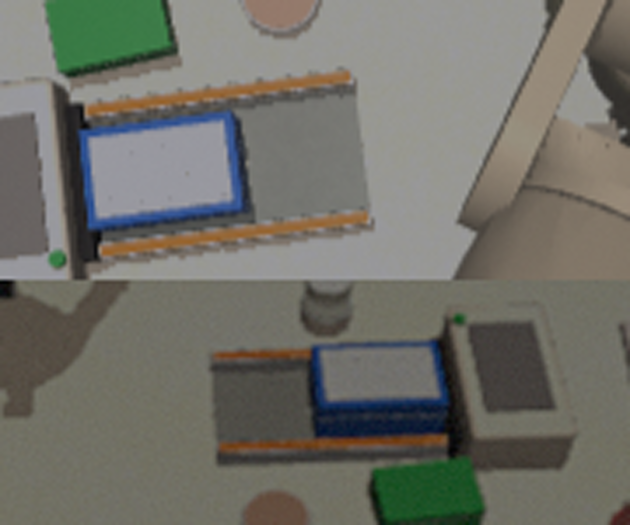

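The box sits against the black stop, centred and square between the strips (top view: x ≈ 43.7 mm, y ≈ 0.4 mm), and the hand is clear. Handing in.

```bash
python3 -c "
from rig import env
print(env.close_job())"
```

```text
the job is handed in; nothing more can be done
None
```

The job is handed in, with no verdict returned: the box is against the end stop, measured at about x = 44 mm and y within 1 mm of centre, square to the lane by eye, with no sign of rail contact and the hand clear, in about 17 s.

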